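# Start the goldsmith's bench polisher with its key

## Robot

A 6-joint arm with a two-finger parallel gripper is mounted at the origin on the work surface. World frame = base frame: x ahead of the robot, y to its left, z up, the work surface at z = 0. Lengths are in m, angles in degrees, forces in N, time in s.
With the tool pointing down it reaches from about 0.425 to 0.95 m from the base axis. Payload 14.7 kg.
Tool frame: the origin (TCP) lies at the very end of the fingers, on their centre line; the grasp point (between the pads) lies 19 mm behind it; z points along the fingers, y is the line along which they close (so a half turn about z gives the same grasp; the last joint's range is limited). The gripper opens to 85 mm and grips with 20 to 120 N. Pads are 22 mm wide; open, the fingers measure 114 mm over their backs; the gripper's body (76 mm by 85 mm) begins 54 mm behind the grasp point. The pads swing forward as they close: fully open they stand 13 mm farther back than shut.
Start: joints at [71.012, 27.513, 91.461, -0, 61.026, -2.67], TCP at [0.183, 0.624, 0.231] pointing down, gripper open.
Joint ranges: [-157.49, 157.49], [-46.99, 117.5], [13.45, 153.17], [-89.5, 269.5], [5.16, 153.95], [-167.48, 167.48]. Speed limits (degrees/s): [108.29, 108.29, 136.94, 172.46, 172.46, 172.46].

## Interface

Orientations are given as a 3x3 rotation matrix whose columns are the frame's x, y, z axes.
In Python, from plant import env gives the robot as it stands.
- The arm moves only by the tool carry_out, never from a script. Its argument "rows" is one flat list of numbers, 4 for each row, row after row: the shift along the tool's x, y, z in mm, then the turn about the tool's z in rad. In form: [dx, dy, dz, roll, dx, dy, dz, roll, ...]. A call has 1 to 10 rows; each row is the pose to reach, as a shift and turn from the pose commanded when the call began, along the tool's axes at that moment; what a row does not reach only later rows make up. A row lasts 1/10 s, in which the tool goes at most 50 mm and 8.59 degrees, less where a joint would pass 70% of its speed; a pose out of reach is approached as far as the arm can. A call with a gripper value outside its range is refused whole. "hand" is the opening, from 0 (shut) to 1 (fully open), set as the call begins (left out, the last holds). The fingers move at their own pace and stop on an object; the grip force is fixed at half the most. Time passes only in rows, so rows that repeat a pose let the fingers close. It gives the time, the measured TCP pose, the force, the opening and the grip force at its end, in the units of the state.
- env.observe(): the state, without advancing time (a new reading comes with each control period).
- env.grab_frame(name): name is "scene" or "side" or "wrist"; returns a dict with "image" (480x640x3 uint8, red, green, blue), "K" (3x3 intrinsics, pixels), "extrinsics" (4x4, takes a point from camera to world coordinates). Camera axes: x right, y down, z forward; pixel columns grow to the right and rows downward; lengths in m; the calibration is good to about 2 mm. A picture is of the moment at which its call begins. There is no depth.
- env.job_done(): hands the job in; it is judged then, once.
The state is a dict: "t": time; "joint_pos": joint angles; "joint_vel": joint speeds; "tau": joint torques, N m; "tool_pos": TCP position; "ee_rot": TCP orientation; "contact_force": force on the tool from outside, world axes, zero at the start; "torque": the same for the moment, N m; "finger_gap": finger opening in m; "grip_force": force on a finger pad.
Only numpy, scipy, OpenCV 4.12 (cv2) and the standard library are available. Lean on these libraries where they do the work, as an engineer would, in place of code of your own. Each camera call takes 0.05 s, during which the arm holds its last target. There are 200 camera calls.

## Task

Start the bench polisher, the machine with the lying motor and the felt wheel, by its key switch: turn its key clockwise from off, past run, to start, hold it there for about half a second, then let go so that it springs back to run. The dust extractor beside it has the same key switch; leave that key off.

Things in the scene. Friction and masses are not known exactly. Their poses are not given: they have to be found in the camera images.
- polisher_key (a joint): Angle of the polisher's key about its vertical axis, clockwise from above, rad: OFF 0 (starts at 0 to 0.12), RUN 0.65, START 1.12 up to the hard stop at 1.30. From OFF to RUN it stays where left (friction about 0.02 N m); beyond RUN a spring pushes back, about 0.1 N m there, 0.22 N m at the stop. Let go at START, it returns to RUN by itself in about 0.7 s.
- polisher_key_grip (a point): Point on the vertical axis of the polisher's key, at mid-height of its upright black bow: a slab 30 mm wide (along this frame's x), 9 mm thick (y) and 34 mm tall (z, up), 112 to 146 mm above the bench; the point is at 129 mm. The frame turns with the key. Below the bow a steel barrel, 38 mm across, top at 101 mm, in the middle of the grey console's top.
- polisher: Bench polisher, fixed. Origin on the bench, mid-machine, z up. At its front (-x) a grey console 90 x 130 x 95 mm high, key switch on top at (-90, 0) mm; behind it, at x = +60 mm, a lying ribbed motor 86 mm across, along y, top at 120 mm, with a spindle and grey felt wheel (76 mm across) at its -y end. It may stand left or right of the extractor.
- extractor_key (a joint): Angle of the dust extractor's key, same shape and sense as the polisher's; it starts at 0 (OFF) and must stay off. The extractor is a grey square cabinet with a round duct collar and a grille on top, 132 mm high in all, behind a console like the polisher's.

How it is judged (in metres and radians):
On the way:
1. the polisher's key is turned to START (1.12 rad or more) and held there for 0.3 s (value of joint polisher_key above 1.12 rad), for 0.3 s.
At the end, for the whole second after the job is handed in: the polisher's key is let go and rests at RUN (0.47 to 0.85 rad), and the extractor's key is still off (below 0.2 rad) (value of joint polisher_key between 0.47 and 0.85 rad and velocity of joint polisher_key between -0.05 and 0.05 rad/s and value of joint extractor_key below 0.2 rad); the robot touches nothing.
It fails at once if the dust extractor's key is turned by more than 0.2 rad (value of joint extractor_key above 0.2 rad).
It also fails if it takes over 32 s, if anything falls off the work surface, if the arm or the gripper's body presses on something with over 40 N, if the wrist force passes 120 N, or if a joint passes its speed limit or range.

## Working session

There is one attempt and no reset: what is moved stays moved. The work goes in short steps, Python scripts to look and compute and a tool call to move; the robot and the scene stay as the last step left them, time stands still between calls to the robot, and variables do not carry over. Pictures are saved under pics/ and viewed, at most 10 in all, crops included, and the job is handed in when it is done.

Besides the shell and the picture viewer there is one more tool, called after "Call:" as name(argument=value, ...) on one line, values as JSON. carry_out: Moves the arm, as the interface text tells. Its arguments: {"type":"object","properties":{"rows":{"type":"array","items":{"type":"number"}},"hand":{"type":"number"}},"required":["rows"]}

```bash
mkdir -p pics
python3 - <<'E'
from plant import env
import cv2,numpy as np
s=env.observe();print(s['t'],s['tool_pos'],s['ee_rot'],s['finger_gap'])
for n in("scene","side","wrist"):
    f=env.grab_frame(n);cv2.imwrite(f"pics/{n}0.png",f["image"][:,:,::-1]);np.savez(f"{n}0.npz",**f)
    print(n,f["K"].round(1).tolist(),f["extrinsics"].round(3).tolist())
E
```

```text
0.0 [0.18244905 0.62343669 0.23066566] [[-9.59731075e-01  2.80920119e-01 -3.86575241e-04]
 [ 2.80920380e-01  9.59730410e-01 -1.13106586e-03]
 [ 5.32688586e-05 -1.19411592e-03 -9.99999286e-01]] 0.08525815691936894
scene [[503.2, 0.0, 323.0], [0.0, 503.2, 239.2], [0.0, 0.0, 1.0]] [[-0.456, 0.739, -0.495, 1.082], [0.89, 0.369, -0.268, 0.26], [-0.016, -0.563, -0.826, 0.879], [0.0, 0.0, 0.0, 1.0]]
side [[488.9, 0.0, 328.6], [0.0, 488.9, 230.5], [0.0, 0.0, 1.0]] [[0.98, -0.132, 0.151, 0.487], [-0.201, -0.631, 0.749, -0.578], [-0.003, -0.764, -0.645, 0.628], [0.0, 0.0, 0.0, 1.0]]
wrist [[331.1, 0.0, 321.0], [0.0, 331.1, 238.5], [0.0, 0.0, 1.0]] [[0.279, 0.923, 0.265, 0.115], [0.96, -0.268, -0.077, 0.643], [-0.0, 0.276, -0.961, 0.374], [0.0, 0.0, 0.0, 1.0]]
```

View pics/scene0.png

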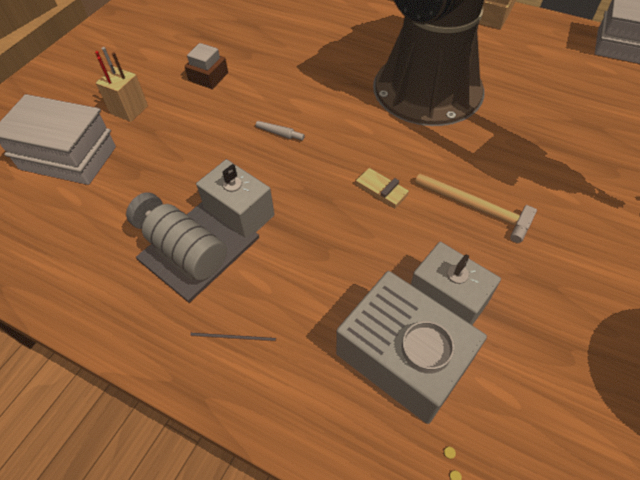

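View pics/side0.png

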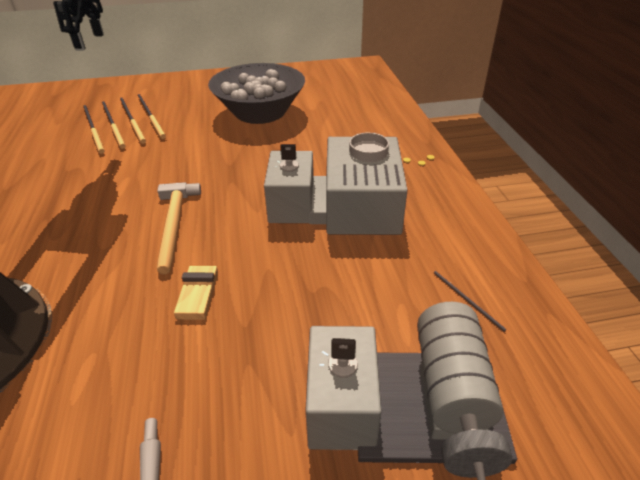

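The scene view shows the polisher on the left, its key bow at about (230,174). The side view shows it at the bottom right, its bow at about (343,349). The extractor key is at (461,266) in scene and (288,153) in side.

```bash
cat > h.py <<'E'
import numpy as np,cv2
def ray(f,p):
    d=np.linalg.solve(f["K"],[p[0],p[1],1.]);E=f["extrinsics"];return E[:3,3],E[:3,:3]@d
def plane(f,p,z):
    o,d=ray(f,p);return o+d*(z-o[2])/d[2]
def tri(f,p,g,q):
    o,d=ray(f,p);a,b=ray(g,q);d/=np.linalg.norm(d);b/=np.linalg.norm(b)
    t=np.linalg.lstsq(np.c_[d,-b],a-o,rcond=None)[0];P,Q=o+d*t[0],a+b*t[1];return (P+Q)/2,np.linalg.norm(P-Q)
def proj(f,P):
    E=f["extrinsics"];c=E[:3,:3].T@(np.asarray(P)-E[:3,3]);q=f["K"]@c;return q[:2]/q[2]
def blob(f,p,r,thr=55):
    m=(f["image"].max(2)<thr).astype(np.uint8);n,l,st,c=cv2.connectedComponentsWithStats(m)
    return min(((c[i],st[i],l==i) for i in range(1,n) if 15<st[i][4]<2000),key=lambda k:np.hypot(*(k[0]-p)))
E
python3 - <<'E'
from h import *
S=np.load("scene0.npz");D=np.load("side0.npz")
a,b=blob(S,(230,174),0),blob(D,(343,349),0)
print(a[:2],b[:2]);print(tri(S,a[0],D,b[0]))
for x in(a,b):
    c=cv2.findContours(x[2].astype(np.uint8),0,2)[0][0];print(cv2.approxPolyDP(c,1.5,True)[:,0].tolist())
A=cv2.resize(S["image"][135:215,190:290],None,fx=4,fy=6/1.5,interpolation=2)
B=cv2.resize(D["image"][315:395,295:395],None,fx=4,fy=4,interpolation=2)
cv2.imwrite("pics/crop.png",np.hstack([A,B])[:,:,::-1])
E
```

```text
(array([229.23021583, 173.76978417]), array([223, 165,  14,  18, 139], dtype=int32)) (array([343.21978022, 350.64102564]), array([333, 342,  22,  17, 273], dtype=int32))
(array([ 0.57581376, -0.22379879,  0.12708484]), np.float64(0.002287396508266497))
[[233, 165], [223, 172], [226, 182], [236, 175]]
[[333, 343], [333, 356], [353, 357], [354, 343]]
```

View pics/crop.png

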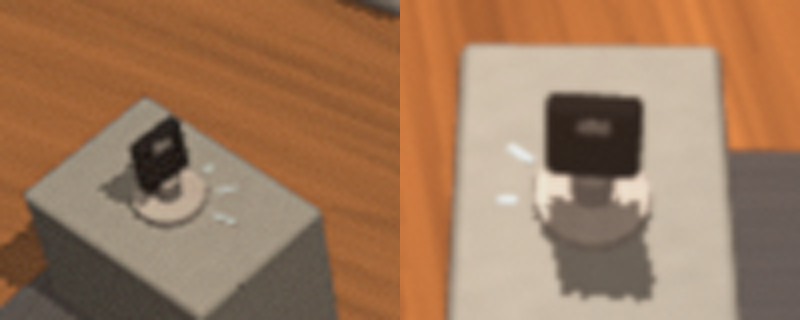

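The crop shows the bow's wide face turned to the side camera, so its width runs roughly along world x. The console's top corners are clear in both views.

Run:
```python
from h import *
S=np.load("scene0.npz");D=np.load("side0.npz")
k=lambda c,o:[c[0]/4+o[0]-.4,c[1]/4+o[1]-.4]
sc=np.array([plane(S,k(c,(190,135)),.095)[:2] for c in((145,97),(320,212),(205,318),(28,195))])
print("console",sc.round(4).tolist(),sc.mean(0))
sd=np.array([plane(D,k(c,(295,315)),.095)[:2] for c in((64-0,45),(717-400,45))]);print(sd)
def an(f,p,q,z):
    a,b=plane(f,p,z),plane(f,q,z);d=b-a;print(a[:2].round(4),b[:2].round(4),np.hypot(*d[:2]),np.degrees(np.arctan2(d[1],d[0])))
an(S,(223,172),(233,165),.146);an(S,(226,182),(236,175),.112)
an(D,(333,342.5),(354,342.5),.146);an(D,(333,356.5),(353,357),.112)
for n,e,o in (("console",sc[0]-sc[1],0),("c2",sc[3]-sc[2],0),("c3",sc[0]-sc[3],0),("side",sd[1]-sd[0],0)):print(n,np.hypot(*e),np.degrees(np.arctan2(e[1],e[0])))
# barrel disc top centre in both views
print(plane(S,k((171,195),(190,135)),.101),plane(D,k((592-400,202),(295,315)),.101))
```

```text
console [[0.5207, -0.2736], [0.548, -0.1497], [0.6313, -0.1658], [0.6048, -0.2898]] [ 0.57620731 -0.21973752]
[[ 0.5476926  -0.15296616]
 [ 0.6326956  -0.17058515]]
[ 0.589  -0.2246] [ 0.5649 -0.2171] 0.025293343713550465 162.74110750265982
[ 0.5859 -0.2268] [ 0.5612 -0.2189] 0.025942288574495553 162.1832058510095
[ 0.5639 -0.224 ] [ 0.5886 -0.2291] 0.025235320245055412 -11.701197394510912
[ 0.5649 -0.2199] [ 0.5893 -0.2257] 0.025045282167053325 -13.395664830174052
console 0.12690676630918465 -102.40186628202491
c2 0.12682715342011436 -102.07276037823176
c3 0.08560824620524157 169.0700855299053
side 0.08680977975213817 -11.71015810276006
[ 0.57605064 -0.2202116   0.101     ] [ 0.57571709 -0.22732164  0.101     ]
```

Call:
carry_out(rows=[-371,-208,0,0,-371,-208,0,0,-371,-208,0,0,-371,-208,0,0,-371,-208,0,0,-371,-208,0,0,-371,-208,0,0,-371,-208,0,0,-371,-208,0,0], hand=1)

```text
t: 1.05
tool_pos: [0.4824, 0.3171, 0.2312]
ee_rot: [[-0.959, 0.283, 0.0], [0.283, 0.959, -0.001], [-0.0, -0.0, -1.0]]
contact_force: [-0.7, 0.9, 0.1]
finger_gap: 0.0853
grip_force: 0.0
```

Call:
carry_out(rows=[-245,-494,0,0,-245,-494,0,0,-245,-494,0,0,-245,-494,0,0,-245,-494,0,0,-245,-494,0,0,-245,-494,0,0,-245,-494,0,0,-245,-494,0,0,-245,-494,0,0])

```text
t: 2.05
tool_pos: [0.5674, -0.1745, 0.2313]
ee_rot: [[-0.96, 0.281, -0.0], [0.281, 0.96, 0.0], [0.0, 0.0, -1.0]]
contact_force: [1.0, 0.1, 0.2]
finger_gap: 0.0851
grip_force: 0.0
```

Run:
```python
from plant import env
from h import *
f=env.grab_frame("wrist");np.savez("wrist1.npz",**f)
print(env.observe()["tool_pos"],env.observe()["joint_pos"],f["extrinsics"][:3,3],proj(f,[.576,-.223,.129]))
cv2.imwrite("pics/wrist1.png",f["image"][:,:,::-1])
```

```text
[ 0.56901648 -0.18132188  0.23130924] [-20.50205354  23.21151469  98.76150075  -0.15362518  57.87322881
 -93.98757536] [ 0.49986483 -0.15514537  0.37433115] [265.11279972 264.85463166]
```

View pics/wrist1.png

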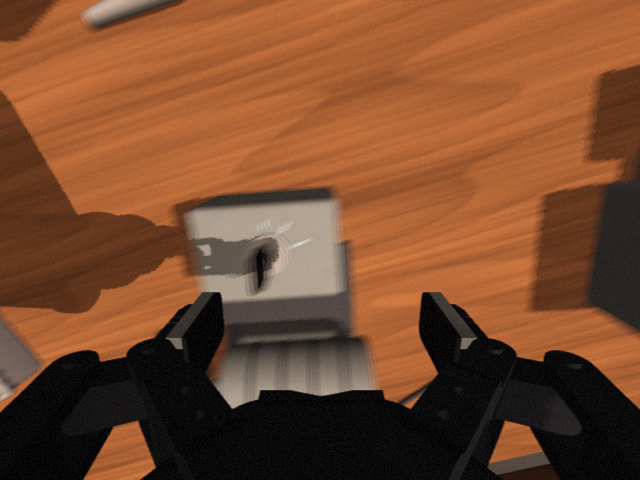

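Call:
carry_out(rows=[-20,-40,0,0,-20,-40,0,0,-20,-40,0,0,-20,-40,0,0])

```text
t: 2.5
tool_pos: [0.5752, -0.2155, 0.231]
ee_rot: [[-0.96, 0.281, -0.001], [0.281, 0.96, 0.0], [0.001, 0.0, -1.0]]
contact_force: [-0.3, -0.7, 0.4]
finger_gap: 0.0852
grip_force: 0.0
```

Run:
```python
from plant import env
from h import *
f=env.grab_frame("wrist");np.savez("wrist2.npz",**f)
s=env.observe();print(s["t"],s["tool_pos"],f["extrinsics"][:3,3],proj(f,[.576,-.223,.129]))
p=proj(f,[.576,-.223,.129]).round().astype(int);x,y=p
cv2.imwrite("pics/wrist2.png",cv2.resize(f["image"][y-60:y+60,x-80:x+80],None,fx=5,fy=5,interpolation=2)[:,:,::-1]);print(x-80,y-60)
```

```text
2.55 [ 0.5752946  -0.21529428  0.23119862] [ 0.50767252 -0.1962758   0.3741956 ] [312.13704598 242.06197317]
232 182
```

View pics/wrist2.png

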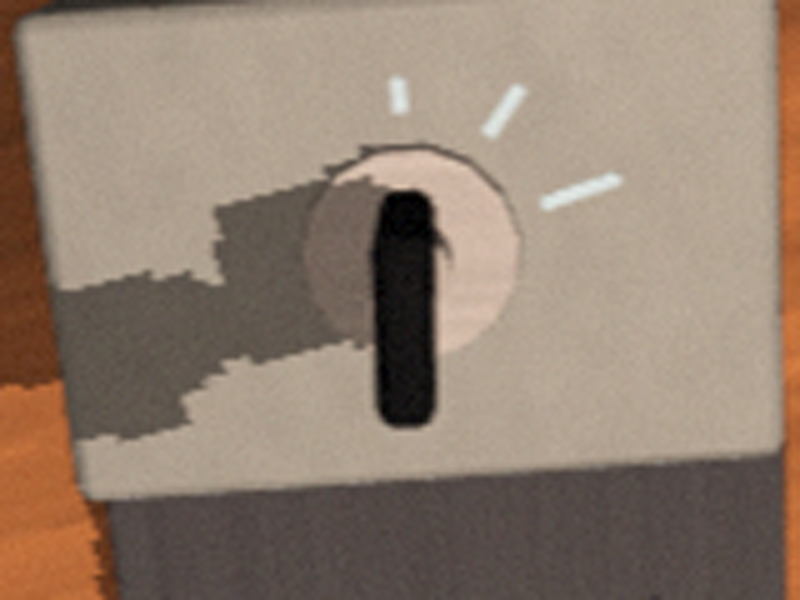

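The crop shows the bow upright in the image, centred at column 313. It is already lined up with the tool's x axis, and the barrel disc is centred near (314,232).

Run:
```python
from plant import env
from h import *
W=np.load("wrist2.npz")
b=blob(W,(313,245),0,50);print(b[0],b[1])
c=cv2.findContours(b[2].astype(np.uint8),0,2)[0][0];r=cv2.minAreaRect(c);print(r)
x=b[0][0];e=[plane(W,(x,q),.146)[:2] for q in(182+428/5,)];print("rear top end",e)
print("barrel",plane(W,(314.2,231.8),.101))
a=plane(W,(232+403/5,182+240/5),.146);d=plane(W,(232+406/5,182+425/5),.146);print(np.degrees(np.arctan2(*(d-a)[1::-1])))
S=np.load("scene0.npz");D=np.load("side0.npz")
s=env.observe();R=s["ee_rot"]
for P in(tri(S,(229.2,173.8),W,b[0])[0],tri(D,(343.2,350.6),W,b[0])[0],plane(W,(314.2,231.8),.101),[.576,-.223,.129]):
    print(np.round(P,4),(R.T@(P-s["tool_pos"])*1e3).round(1))
```

```text
[312.40283401 243.31174089] [306 220  13  47 494]
((312.0, 243.0), (46.0, 12.0), 90.0)
rear top end [array([ 0.5900967 , -0.22655953])]
barrel [ 0.57553747 -0.22175016  0.101     ]
-15.682895514531968
[ 0.5766 -0.2225  0.1294] [ -3.3  -6.6 101.8]
[ 0.5774 -0.2235  0.1258] [ -4.4  -7.3 105.4]
[ 0.5755 -0.2218  0.101 ] [ -2.1  -6.2 130.2]
[ 0.576 -0.223  0.129] [ -2.9  -7.2 102.2]
```

Call:
carry_out(rows=[-3,-7,0,0,-3,-7,30,0,-3,-7,60,0,-3,-7,90,0,-3,-7,110,0,-3,-7,117,0,-3,-7,117,0,-3,-7,117,0])

```text
t: 3.35
tool_pos: [0.5771, -0.2241, 0.1153]
ee_rot: [[-0.96, 0.281, 0.001], [0.281, 0.96, -0.001], [-0.001, -0.0, -1.0]]
contact_force: [0.8, -0.1, 0.6]
finger_gap: 0.0852
grip_force: 0.0
```

Call:
carry_out(rows=[0,0,0,0,0,0,0,0,0,0,0,0,0,0,0,0,0,0,0,0,0,0,0,0,0,0,0,0,0,0,0,0], hand=0)

```text
t: 4.15
tool_pos: [0.5768, -0.2231, 0.1146]
ee_rot: [[-0.96, 0.281, 0.001], [0.281, 0.96, 0.001], [-0.0, 0.001, -1.0]]
contact_force: [2.1, 9.1, 6.3]
finger_gap: 0.008
grip_force: 59.6
```

Call:
carry_out(rows=[0,1,0,0.14,0,1,0,0.28,0,1,0,0.42,0,1,0,0.56,0,1,0,0.7,0,1,0,0.84,0,1,0,0.98,0,1,0,1.08,0,1,0,1.14,0,1,0,1.14])

```text
t: 5.15
tool_pos: [0.5764, -0.223, 0.1146]
ee_rot: [[-0.143, 0.99, -0.0], [0.99, 0.143, -0.0], [-0.0, -0.0, -1.0]]
contact_force: [-3.6, -0.7, 6.8]
finger_gap: 0.0078
grip_force: 60.1
```

Call:
carry_out(rows=[0,0,0,0,0,0,0,0,0,0,0,0])

```text
t: 5.45
tool_pos: [0.5764, -0.2231, 0.1146]
ee_rot: [[-0.146, 0.989, -0.0], [0.989, 0.146, -0.0], [-0.0, -0.0, -1.0]]
contact_force: [-4.2, 0.6, 7.1]
finger_gap: 0.008
grip_force: 60.1
```

Run:
```python
from plant import env
from h import *
for n in("side","wrist"):
    f=env.grab_frame(n);np.savez(n+"3.npz",**f)
    x,y=proj(f,[.577,-.223,.12]).round().astype(int);h=60 if n=="side" else 110
    I=cv2.resize(f["image"][y-h:y+h,x-h:x+h],(400,400),interpolation=2)
    J=I if n=="side" else np.hstack([J,I])
cv2.imwrite("pics/hold.png",J[:,:,::-1])
s=env.observe();R=s["ee_rot"];print(s["t"],s["tool_pos"],s["contact_force"],s["torque"],s["finger_gap"],np.degrees(np.arctan2(-R[1,0],-R[0,0])))
```

```text
5.55 [ 0.57645336 -0.22306922  0.11463433] [-3.44170864 -0.18780243  6.70778067] [-0.03316535  0.6259708   0.14225187] 0.007792839725389596 -81.62281986011259
```

View pics/hold.png

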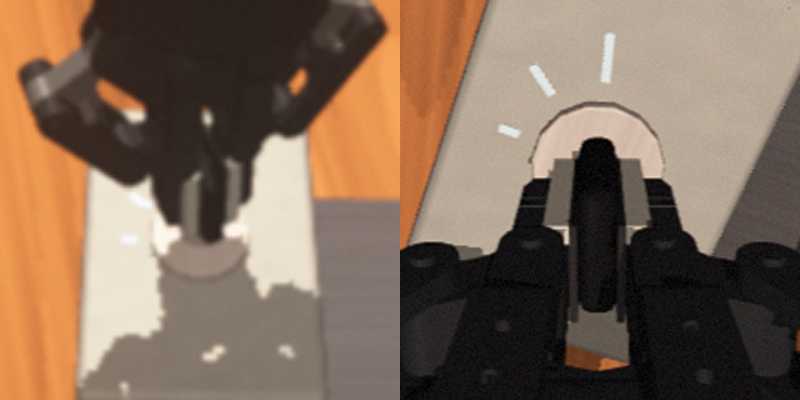

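In the hold view the bow is still square between the pads, and the dial marks are at (508,131), (541,80) and (607,58). I'll check the key angle against those marks.

Run:
```python
from h import *
W=np.load("wrist3.npz");x,y=proj(W,[.577,-.223,.12]).round()
for c in(np.array([.5765,-.2232]),np.array([.576,-.222])):
  for m in((508,131),(541,80),(607,58)):
    p=plane(W,(x-110+(m[0]-400)*.55,y-110+m[1]*.55),.095)[:2]-c
    a=np.degrees(np.arctan2(p[1],p[0]));print(np.hypot(*p).round(4),round(168.3-a,1),round(np.radians(168.3-a),2))
```

```text
0.0274 -0.2 -0.0
0.0293 36.9 0.64
0.031 74.6 1.3
0.0267 -2.5 -0.04
0.0281 36.1 0.63
0.0298 75.4 1.32
```

The marks fit OFF at 0, RUN at 0.64 and the last one near 1.3, which puts the key at about 1.22 rad. I'll nudge it slightly for margin, then let go.

Call:
carry_out(rows=[0,0,0,0.03,0,0,0,0.03,0,0,0,0.03,0,0,0,0.03])

```text
t: 5.95
tool_pos: [0.5764, -0.223, 0.1146]
ee_rot: [[-0.116, 0.993, -0.0], [0.993, 0.116, -0.0], [-0.0, -0.0, -1.0]]
contact_force: [-3.7, -0.0, 7.6]
finger_gap: 0.0086
grip_force: 60.2
```

Call:
carry_out(rows=[0,0,0,0,0,0,0,0,0,0,0,0,0,0,0,0,0,0,0,0,0,0,0,0,0,0,0,0,0,0,0,0,0,0,0,0,0,0,0,0], hand=1)

```text
t: 6.95
tool_pos: [0.5767, -0.223, 0.1143]
ee_rot: [[-0.116, 0.993, 0.0], [0.993, 0.116, -0.0], [-0.0, 0.0, -1.0]]
contact_force: [0.3, -0.7, 0.2]
finger_gap: 0.0852
grip_force: 0.0
```

Call:
carry_out(rows=[0,0,-30,0,0,0,-60,0,0,0,-90,0,0,0,-120,0,0,0,-120,0,0,0,-120,0,0,0,-120,0])

```text
t: 7.65
tool_pos: [0.5762, -0.2227, 0.2333]
ee_rot: [[-0.116, 0.993, -0.001], [0.993, 0.116, 0.001], [0.001, -0.001, -1.0]]
contact_force: [-0.9, 0.1, -0.4]
finger_gap: 0.0854
grip_force: 0.0
```

Run:
```python
from plant import env
from h import *
f=env.grab_frame("wrist");np.savez("wrist4.npz",**f)
x,y=proj(f,[.577,-.223,.12]).round().astype(int)
cv2.imwrite("pics/end.png",cv2.resize(f["image"][y-60:y+60,x-80:x+80],None,fx=5,fy=5,interpolation=2)[:,:,::-1])
b=blob(f,(x,y),0,50);print(x,y,b[0],b[1]);s=env.observe();print(s["t"],s["contact_force"],s["tool_pos"])
```

```text
322 235 [321.18316832 238.36468647] [308 217  28  43 606]
7.7 [-0.08304724 -0.06129344 -0.64752304] [ 0.57611313 -0.22269107  0.23317023]
```

View pics/end.png

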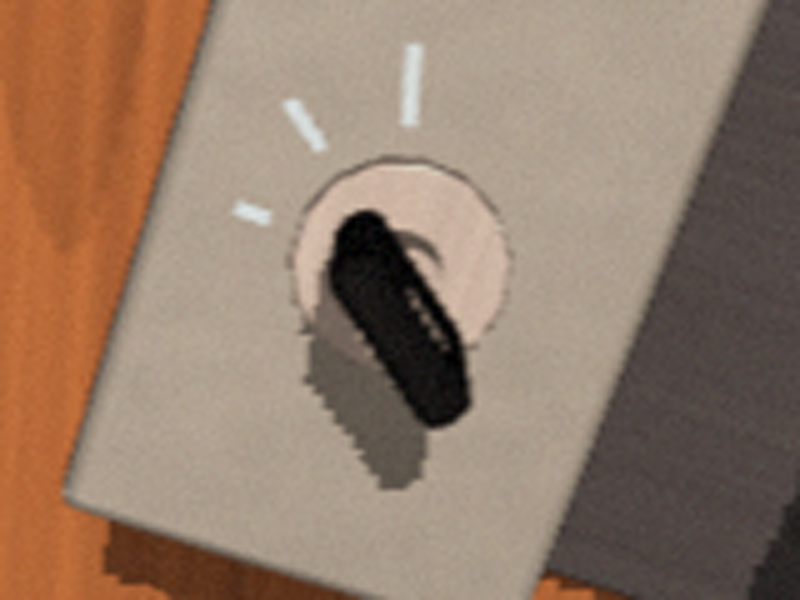

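The key has sprung back: the bow, centred near (400,320) in the crop, points at the RUN mark at (305,125). The gripper is clear of it, so I'm handing the job in.

```bash
python3 -c "
from plant import env
print(env.job_done())"
```

```text
the job is handed in; nothing more can be done
None
```

I turned the polisher's key to START (about 1.22–1.25 rad by my measurements), held it about 0.8 s and let go; it sprang back to the RUN mark, I left the extractor's key alone, and the job is handed in (no verdict was returned).

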